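# Charge the sample dish and bring its marker into the camera's mirror

### The job

With the scoop, move at least three of the ceramic balls from the steel trough into the glass dish without touching a ball with the fingers or spilling any on the bench, and stand the scoop upright on the bench again. Then swing the sprung mirror (the upright pin behind it is its handle) until the small camera on the same rail sees the cross marker of the dish's stand in the middle of the mirror, and finish while still holding the mirror at that angle. Leave the other labware where it stands.

Things in the scene. Friction and masses are not known exactly. Their poses are not given: they have to be found in the camera images.
- scoop: loose 90 g steel scoop, stands by itself on the bench: flat pan 64 mm long (x), 62 wide (y), floor 2.5 thick, walls 22 high at sides and back, open at its +x end; behind the pan a black upright handle 16 x 16 mm, 150 tall. Origin: centre of the pan's underside; +x points out of the mouth (lip at x = +32 mm), z up along the handle
- scoop_grip (a point): point on the handle's axis 115 mm above the scoop's underside, 40 mm behind the scoop's origin: a good place to grip (not reported while held)
- tray: fixed slippery steel trough, 230 mm long (x), 84 wide (y), 40 high, open on top. Origin: centre of its underside, x along its length. Inside: flat floor 6 mm above the bench, 76 mm wide, from x = -85 to +85 mm; there both ends rise as 50 degree ramps to the rim: balls pushed against a ramp ride up onto the scoop's floor
- ball1: one of six alike glazed white ceramic milling balls, diameter 18 mm, 11 g; origin at its centre. All start loose on the trough's floor, in its +x half (centres 28 to 70 mm from the trough's centre along its x)
- ball2: one of six alike glazed white ceramic milling balls, diameter 18 mm, 11 g; origin at its centre. All start loose on the trough's floor, in its +x half (centres 28 to 70 mm from the trough's centre along its x)
- ball3: one of six alike glazed white ceramic milling balls, diameter 18 mm, 11 g; origin at its centre. All start loose on the trough's floor, in its +x half (centres 28 to 70 mm from the trough's centre along its x)
- ball4: one of six alike glazed white ceramic milling balls, diameter 18 mm, 11 g; origin at its centre. All start loose on the trough's floor, in its +x half (centres 28 to 70 mm from the trough's centre along its x)
- ball5: one of six alike glazed white ceramic milling balls, diameter 18 mm, 11 g; origin at its centre. All start loose on the trough's floor, in its +x half (centres 28 to 70 mm from the trough's centre along its x)
- ball6: one of six alike glazed white ceramic milling balls, diameter 18 mm, 11 g; origin at its centre. All start loose on the trough's floor, in its +x half (centres 28 to 70 mm from the trough's centre along its x)
- stand: fixed grey base plate 125 x 155 x 8 mm that carries the round glass dish and, on the dish's +y side, the marker plate; origin under the dish's centre, z up
- dish (a point): centre of the dish's inner floor, 13 mm above the bench. The dish is 108 mm wide inside at the rim, about 100 mm at the floor; its rim is 50 mm above the bench
- marker (a point): centre of the marker: a black cross on an upright white plate 50 mm wide and 50 mm high, its outer face 79.5 mm from the dish's centre towards the stand's +y, centre 50 mm above the bench, top 75 mm above it
- viewer: fixed aluminium rail 275 x 70 x 10 mm carrying mirror and camera. Origin on the bench under the mirror's upright swivel axis; +x points along the rail to the camera
- camera_lens (a point): front of the small black camera's lens, 142 mm along the rail (+x) from the swivel axis, 50 mm above the bench, looking level along the rail straight at the mirror's axis; camera top 72 mm above the bench
- mirror (a joint): mirror angle q about the upright swivel axis, 0 (rest) to 1.5 rad, growing clockwise seen from above; a spring draws it back to 0 (0.03 N m + 0.12 N m per rad: 1 to 2.5 N at the pin). The mirror's normal points 0.15 + q rad clockwise (from above) of the rail's +x; the camera's line of sight leaves the mirror 0.30 + 2q rad clockwise of it
- mirror_face (a point): centre of the reflecting face (2 mm in front of the swivel axis), 50 mm above the bench; its x axis is the mirror's normal. The mirror is an upright plate 90 mm wide and 70 mm high in a black back plate, top 93 mm above the bench
- mirror_pin (a point): top of the mirror's upright black pin, 14 mm thick, reaching from 100 to 150 mm above the bench. It stands on a lever behind the mirror, 80 mm from the swivel axis on the side away from the normal, and swings with the mirror
- sight_line (a point): invisible point on the mirror's swivel axis, 50 mm above the bench; its x axis points along the camera's line of sight after reflection. The marker is seen in the middle of the mirror when this x axis runs through the marker plate
- reagent: amber reagent bottle, 88 mm wide, 190 mm tall, to be left alone; origin under its centre
- wash: white bottle, 60 mm wide, 150 mm tall, to be left alone; origin under its centre
- beaker: glass beaker 66 mm wide, 80 mm tall, to be left alone; origin under its centre
- jar: clear jar 52 mm wide, 60 mm tall, to be left alone; origin under its centre
- timer: white bench timer 50 x 60 x 25 mm, to be left alone; origin under its centre
- spatula: spatula 170 mm long lying on the bench, to be left alone
There are look-alikes about, which are no part of the job. What is shaped like the stand but yellow is not meant.

How it is judged:
On the way:
1. at least three balls lie in the dish ((distance between each of ball1, ball2, ball3 and dish below 0.052 m or distance between each of ball1, ball2, ball4 and dish below 0.052 m or distance between each of ball1, ball2, ball5 and dish below 0.052 m or distance between each of ball1, ball2, ball6 and dish below 0.052 m or distance between each of ball1, ball3, ball4 and dish below 0.052 m or distance between each of ball1, ball3, ball5 and dish below 0.052 m or distance between each of ball1, ball3, ball6 and dish below 0.052 m or distance between each of ball1, ball4, ball5 and dish below 0.052 m or distance between each of ball1, ball4, ball6 and dish below 0.052 m or distance between each of ball1, ball5, ball6 and dish below 0.052 m or distance between each of ball2, ball3, ball4 and dish below 0.052 m or distance between each of ball2, ball3, ball5 and dish below 0.052 m or distance between each of ball2, ball3, ball6 and dish below 0.052 m or distance between each of ball2, ball4, ball5 and dish below 0.052 m or distance between each of ball2, ball4, ball6 and dish below 0.052 m or distance between each of ball2, ball5, ball6 and dish below 0.052 m or distance between each of ball3, ball4, ball5 and dish below 0.052 m or distance between each of ball3, ball4, ball6 and dish below 0.052 m or distance between each of ball3, ball5, ball6 and dish below 0.052 m or distance between each of ball4, ball5, ball6 and dish below 0.052 m)), for 0.2 s.
At the end, for the whole second after the job is handed in: Three or more balls in the dish; scoop upright (within 7 degrees) on the bench, let go; the camera's sight line off the mirror's middle passes within 21 mm sideways of the marker's centre; mirror at rest, held by the fingers (over 0.3 N) ((distance between each of ball1, ball2, ball3 and dish below 0.052 m or distance between each of ball1, ball2, ball4 and dish below 0.052 m or distance between each of ball1, ball2, ball5 and dish below 0.052 m or distance between each of ball1, ball2, ball6 and dish below 0.052 m or distance between each of ball1, ball3, ball4 and dish below 0.052 m or distance between each of ball1, ball3, ball5 and dish below 0.052 m or distance between each of ball1, ball3, ball6 and dish below 0.052 m or distance between each of ball1, ball4, ball5 and dish below 0.052 m or distance between each of ball1, ball4, ball6 and dish below 0.052 m or distance between each of ball1, ball5, ball6 and dish below 0.052 m or distance between each of ball2, ball3, ball4 and dish below 0.052 m or distance between each of ball2, ball3, ball5 and dish below 0.052 m or distance between each of ball2, ball3, ball6 and dish below 0.052 m or distance between each of ball2, ball4, ball5 and dish below 0.052 m or distance between each of ball2, ball4, ball6 and dish below 0.052 m or distance between each of ball2, ball5, ball6 and dish below 0.052 m or distance between each of ball3, ball4, ball5 and dish below 0.052 m or distance between each of ball3, ball4, ball6 and dish below 0.052 m or distance between each of ball3, ball5, ball6 and dish below 0.052 m or distance between each of ball4, ball5, ball6 and dish below 0.052 m) and angle between scoop's own z axis and vertical below 0.12 rad and height (world z) of scoop below 0.004 m and linear speed of scoop below 0.03 m/s and contact force between scoop and the fingers below 0.1 N and y of marker in the frame of sight_line between -0.021 and 0.021 m and x of marker in the frame of sight_line above 0.05 m and velocity of joint mirror between -0.15 and 0.15 rad/s and contact force between the fingers and mirror above 0.3 N); the arm keeps its last pose, push and grip.
It fails at once if the fingers touch a ball (contact force between the fingers and ball1 above 0.2 N or contact force between the fingers and ball2 above 0.2 N or contact force between the fingers and ball3 above 0.2 N or contact force between the fingers and ball4 above 0.2 N or contact force between the fingers and ball5 above 0.2 N or contact force between the fingers and ball6 above 0.2 N).
It fails at once if a ball is spilled onto the bench (height (world z) of any of ball1, ball2, ball3, ball4, ball5, ball6 below 0.0103 m).
It fails at once if other labware is knocked or moved by more than 30 mm (distance of any of reagent, wash, beaker, jar, timer, spatula from where it was at the start of the episode above 0.03 m or angle between any of reagent, wash, beaker, jar, timer, spatula's own z axis and vertical above 0.5 rad).
It also fails if it takes over 72 s, if anything falls off the work surface, if the arm or the gripper's body presses on something with over 40 N, if the wrist force passes 120 N, or if a joint passes its speed limit or range.

### The arm

A 7-joint arm with a two-finger parallel gripper is mounted at the origin on the work surface. World frame = base frame: x ahead of the robot, y to its left, z up, the work surface at z = 0. Lengths are in m, angles in rad, forces in N, time in s.
With the tool pointing down it reaches from about 0.425 to 0.825 m from the base axis. Payload 3.6 kg.
Tool frame: the origin (TCP) lies where the fingers leave the gripper's body, on its centre line; the fingertips stand 73 mm ahead of it and the grasp point (between the pads) lies 54 mm ahead of it; x points along the fingers, y is the direction in which the jaws open and shut, and the axes are right-handed (so a half turn about x gives the same grasp; the last joint's range is limited). The gripper opens to 85 mm and grips with 20 to 120 N. Pads are 22 mm wide; open, the fingers measure 114 mm over their backs; the gripper's body (76 mm by 85 mm) begins 54 mm behind the grasp point. The pads swing forward as they close: fully open they stand 13 mm farther back than shut.
Start: joints at [-1.282, 0.615, -0.013, 1.423, 0.008, 1.103, -0.04], TCP at [0.202, 0.618, 0.304] pointing down, gripper open.
Joint ranges: [-3.12, 3.12], [-0.3, 2.06], [-1.34, 1.32], [0.26, 2.42], [-1.36, 4.5], [0.01, 1.98], [-2.84, 2.84]. Speed limits (rad/s): [2.79, 2.79, 3.14, 3.14, 3.14, 3.14, 3.14].

### API

Orientations are given as a unit quaternion [x, y, z, w].
In Python, from station import arm, snapshot, camera_info, ticket gives the robot as it stands. Calls block until the motion is done:
- arm.movep(position, orientation): joint-space move of the TCP to a pose.
- arm.line_to(position, velocity=0.15, ori=None): straight line of the TCP; ori=None keeps the orientation; velocity is the mean speed in m/s.
- arm.move_j(angles): joint-space move.
- arm.move_gripper(opening, effort=None): opening from 0.0 (shut) to 1.0 (fully open); effort is the grip in N (None keeps the last); returns when the fingers have stopped.
- arm.pause(seconds).
- arm.ik(position, orientation): joint angles nearest the present ones, or None.
- snapshot(name): name is "scene" or "top" or "wrist"; returns the picture (420x560x3 uint8, blue, green, red); there is no depth.
- camera_info(name): a dict with "fx", "fy", "cx", "cy" (pixels), "dist_coeffs" ([k1, k2, p1, p2, k3] as OpenCV has them; the pictures are not rectified), "R" (3x3) and "t" (3): a world point X has camera coordinates R X + t; the wrist camera has in their place "T_tool_cam" (4x4, takes a point from camera to tool coordinates, whose origin is the TCP and whose axes are the tool frame's). Camera axes: x right, y down, z forward; pixel columns grow to the right and rows downward; lengths in m; the calibration is good to about 2 mm. A picture is of the moment at which its call begins: read the wrist's pose just before it. camera_info takes no time and is no camera call.
A pose or a line that the arm cannot do raises arm.MotionError and nothing moves.
- ticket.finish_job(): hands the job in, once; it reports no verdict.
Readings, each from a call of its own:
- arm.read_time(): time.
- arm.read_joint_positions(): joint angles.
- arm.read_dq(): joint speeds.
- arm.read_effort(): joint torques, N m.
- arm.read_tool_pos(): TCP position.
- arm.read_eef_rot(): TCP orientation.
- arm.read_ft_force(): force on the tool from outside, world axes, zero at the start.
- arm.read_wrist_torque(): the same for the moment, N m.
- arm.read_opening(): opening from 0.0 (shut) to 1.0 (fully open).
Only numpy, scipy, OpenCV 4.12 (cv2) and the standard library are available. Lean on these libraries where they do the work, as an engineer would, in place of code of your own. Each camera call takes 0.05 s, during which the arm holds its last target. There are 200 camera calls.

## Working session

There is one attempt and no reset: what is moved stays moved. The work goes in short steps, each a Python script; the robot and the scene stay as the last script left them, time stands still between calls to the robot, and variables do not carry over. Pictures are saved under pics/ and viewed, about 8 in all and at most 12, crops included, and the job is handed in when it is done.

```bash
mkdir -p pics; ls; python3 - <<'E'
from station import arm, snapshot, camera_info
import cv2
for n in ("scene","top"):
    cv2.imwrite(f"pics/{n}0.png",snapshot(n)); c=camera_info(n); print(n,{k:(v.tolist() if hasattr(v,'tolist') else v) for k,v in c.items()})
print(camera_info("wrist"));print(arm.read_time(),arm.read_tool_pos(),arm.read_eef_rot(),arm.read_opening())
E
```

```text
pics
scene {'fx': 509.5924589899464, 'fy': 509.5924589899464, 'cx': 288.04161348482415, 'cy': 210.85226100669496, 'dist_coeffs': [-0.13499975985530713, 0.0, 0.0, 0.0, 0.0], 'R': [[-0.7876617286588072, 0.615974395777018, 0.01282750768299275], [0.48851018284685627, 0.6370862190615947, -0.5962205554463319], [-0.3754288247606338, -0.46335374524108386, -0.8027181973207723]], 't': [0.4589650938086722, -0.16716481294325658, 1.6308604335105197]}
top {'fx': 477.10640914621683, 'fy': 477.10640914621683, 'cx': 278.4750703305878, 'cy': 210.2629085463955, 'dist_coeffs': [-0.1545830135495477, 0.0, 0.0, 0.0, 0.0], 'R': [[-0.13734999285422794, -0.9905157942568655, -0.003666168385990489], [-0.9675969857663056, 0.13496182072372664, -0.2134042644440287], [0.2118750872540323, -0.02576370071685298, -0.9769571019888587]], 't': [0.010208049303198578, 0.5642124030708956, 1.1808690086689702]}
{'fx': 368.3207673136582, 'fy': 368.3207673136582, 'cx': 280.00334000395026, 'cy': 204.33444002827866, 'dist_coeffs': array([-0.08780707,  0.        ,  0.        ,  0.        ,  0.        ]), 'T_tool_cam': array([[ 1.05925898e-04, -2.71115433e-01,  9.62546836e-01,
        -6.92224978e-02],
       [ 9.99999576e-01, -8.51934631e-04, -3.50007363e-04,
        -3.32434023e-04],
       [ 9.14919381e-04,  9.62546464e-01,  2.71115228e-01,
        -6.84426025e-02],
       [ 0.00000000e+00,  0.00000000e+00,  0.00000000e+00,
         1.00000000e+00]])}
0.1 [0.20171619 0.61736585 0.30283496] [ 0.11033884  0.69842686 -0.11199224  0.69819983] 1.0016693607763512
```

View pics/top0.png

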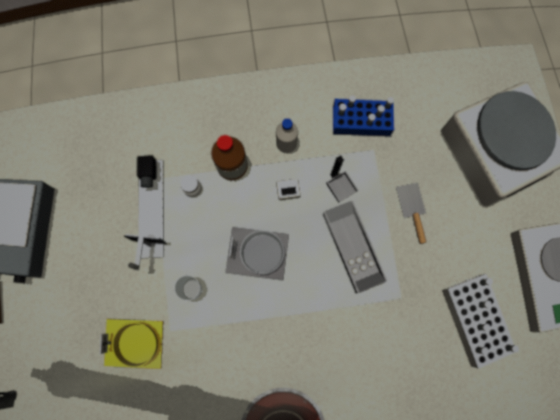

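View pics/scene0.png

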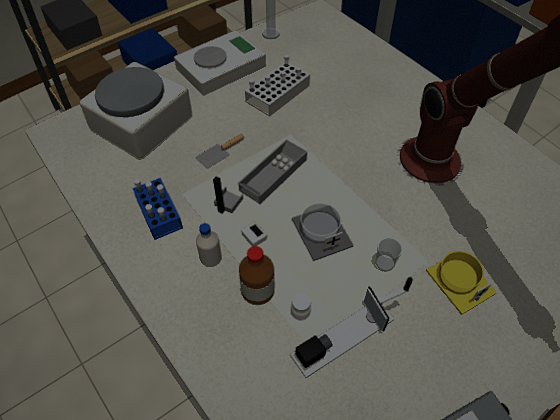

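The top view shows the scoop pan at about (342,187) with its handle up-image of it. The trough runs (340,208) to (370,288) with the balls at its robot end. The dish is at (263,253) on the grey stand, with the marker to its left. The rail runs (148,170) to (150,258), camera at the top and mirror at the bottom. I'll zoom in next to read accurate pixels.

```bash
cat > h.py <<'E'
import numpy as np, cv2
from scipy.spatial.transform import Rotation as Rt
from station import arm, snapshot, camera_info, ticket
def cam(name, pose=None):
    c=camera_info(name); K=np.array([[c['fx'],0,c['cx']],[0,c['fy'],c['cy']],[0,0,1]]); d=np.array(c['dist_coeffs'])
    if name=='wrist':
        p,q=pose; Rwt=Rt.from_quat(q).as_matrix(); T=np.array(c['T_tool_cam'])
        Rwc=Rwt@T[:3,:3]; o=np.array(p)+Rwt@T[:3,3]; return K,d,Rwc.T,-Rwc.T@o
    return K,d,np.array(c['R']),np.array(c['t'])
def ray(C,px,z):
    K,d,R,t=C; u=cv2.undistortPoints(np.array(px,float).reshape(-1,1,2),K,d).reshape(-1,2)
    o=-R.T@t; v=np.c_[u,np.ones(len(u))]@R
    return o+v*((np.asarray(z)-o[2])/v[:,2])[:,None]
def proj(C,X):
    K,d,R,t=C; return cv2.projectPoints(np.array(X,float).reshape(-1,1,3),cv2.Rodrigues(R)[0],t,K,d)[0].reshape(-1,2)
def wshot(fn):
    pose=(np.array(arm.read_tool_pos()),np.array(arm.read_eef_rot())); im=snapshot('wrist'); cv2.imwrite(fn,im); np.savez(fn+'.npz',p=pose[0],q=pose[1]); return im
def wcam(fn):
    z=np.load(fn+'.npz'); return cam('wrist',(z['p'],z['q']))
E
python3 - <<'E'
import cv2
im=cv2.imread('pics/top0.png')[130:320,120:400]
im=cv2.convertScaleAbs(cv2.resize(im,(784,532),interpolation=cv2.INTER_CUBIC),alpha=1.5)
cv2.imwrite('pics/topz.png',im)
E
```

```text
(no output)
```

View pics/topz.png

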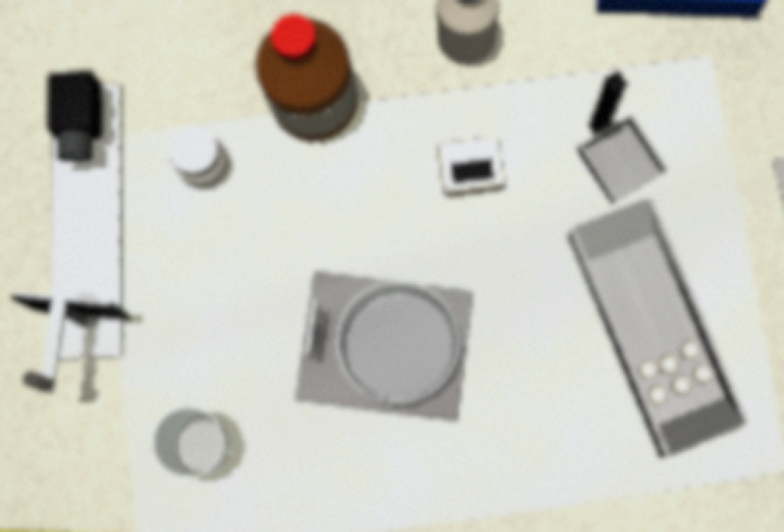

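Zoomed picture read-off: trough rim corners (569,234), (652,201), (744,424), (662,456). Stand corners (316,271), (473,292), (460,420), (296,401). Scoop pan corners (613,203), (578,150), (632,119), (664,170), handle top (616,75). Mirror pin top at about (38,381).

```bash
python3 - <<'E'
from h import *
np.set_printoptions(precision=4,suppress=True)
C=cam('top')
def W(pts,z): return ray(C,np.array(pts)/2.8+[120,130],np.full(len(pts),z))
t=W([(569,234),(652,201),(744,424),(662,456)],.04)
print('tray',t[:,:2].tolist(),t.mean(0)); 
ax=(t[2]+t[3]-t[0]-t[1])/2; print('len',np.linalg.norm(ax),'wid',np.linalg.norm(t[1]-t[0]),np.linalg.norm(t[2]-t[3]),'yaw',np.arctan2(ax[1],ax[0]))
print('balls',W([(650,369),(670,364),(690,350),(703,372),(682,384),(659,395)],.015)[:,:2])
s=W([(578,150),(613,203),(664,170),(632,119)],.022); print('scoop pan',s[:,:2],s.mean(0)); m=(s[1]+s[2]-s[0]-s[3])/2; print('len',np.linalg.norm(m),'wid',np.linalg.norm(s[1]-s[2]),'yaw',np.arctan2(m[1],m[0]))
print('handle top',W([(616,75)],.15))
d=W([(316,271),(473,292),(460,420),(296,401)],.008); print('stand',d[:,:2],'c',d.mean(0),[np.linalg.norm(d[i]-d[i-1]) for i in range(4)])
y=(d[0]+d[3]-d[1]-d[2])/2; print('yaw stand y',np.arctan2(y[1],y[0]))
print('dish rim',W([(403,345)],.05),'marker top',W([(318,330)],.075))
r=W([(122,84),(124,355),(60,358)],.01); print('rail',r[:,:2]); print('mirror',W([(12,297),(130,318)],.093),'pin',W([(38,381)],.15))
print('cam top',W([(49,75),(97,72),(98,135),(50,135)],.072)[:,:2], 'timer',W([(472,165)],.025),'beaker',W([(200,445)],.0),'reag cap',W([(293,35)],.19),'jar',W([(195,150)],.06))
E
```

```text
tray [[0.5395454842798042, -0.1841869129787472], [0.5602963252173254, -0.26778703044681573], [0.33945538833640293, -0.31741633342300657], [0.32172321565420786, -0.23685080235516218]] [ 0.4403 -0.2516  0.04  ]
len 0.22521617674300262 wid 0.08613696674650881 0.08249384670552698 yaw -2.912493804401068
balls [[ 0.4047 -0.2431]
 [ 0.4066 -0.2628]
 [ 0.4171 -0.284 ]
 [ 0.3946 -0.2928]
 [ 0.3862 -0.2709]
 [ 0.3791 -0.2475]]
scoop pan [[ 0.6244 -0.2082]
 [ 0.5674 -0.2333]
 [ 0.593  -0.2881]
 [ 0.6482 -0.2659]] [ 0.6083 -0.2489  0.022 ]
len 0.06087079114492942 wid 0.06051268836757958 yaw -2.74231490986826
handle top [[ 0.6544 -0.2352  0.15  ]]
stand [[ 0.5435  0.0593]
 [ 0.5024 -0.0878]
 [ 0.3829 -0.0583]
 [ 0.4217  0.0931]] c [0.4626 0.0016 0.008 ] [np.float64(0.1263809598981401), np.float64(0.1527053651679683), np.float64(0.12305952946496909), np.float64(0.15633096597035429)]
yaw stand y 1.3091108452484133
dish rim [[ 0.4555 -0.0152  0.05  ]] marker top [[0.4763 0.0589 0.075 ]]
rail [[0.7591 0.231 ]
 [0.487  0.2523]
 [0.4922 0.315 ]]
mirror [[0.5409 0.332  0.093 ]
 [0.5072 0.2249 0.093 ]] pin [[0.4534 0.2971 0.15  ]]
cam top [[0.7561 0.2882]
 [0.7521 0.2412]
 [0.6892 0.2449]
 [0.6959 0.2911]] timer [[ 0.6228 -0.1037  0.025 ]] beaker [[0.393 0.19  0.   ]] reag cap [[0.7161 0.0415 0.19  ]] jar [[0.6649 0.156  0.06  ]]
```

Measured sizes agree with the given ones to within 5 mm (trough 225 x 84, stand 154 x 125, scoop 61 x 61). Next I'll check IK for the scoop grasp, the tilts and the mirror, without moving anything.

```bash
cat >> h.py <<'E'
TRAY=np.array([.4403,-.2516]); TYAW=-2.9125; DISH=np.array([.4555,-.0152])
def tool(o,yaw,pitch=0.,s=1,grip=0.115):
    """TCP pose for scoop origin o (3), yaw, pitch (>0 = mouth down); jaws along scoop x"""
    Rs=Rt.from_euler('ZY',[yaw,pitch]).as_matrix()
    M=np.array([[0,0,-1],[s,0,0],[0,-s,0]],float).T  # tool axes in scoop frame
    return np.array(o)+Rs@[-.04,0,grip+.054], Rt.from_matrix(Rs@M).as_quat()
def tr(x,y=0.,z=0.,yaw=None):
    c,s=np.cos(TYAW),np.sin(TYAW); return np.array([TRAY[0]+c*x-s*y,TRAY[1]+s*x+c*y,z])
E
python3 - <<'E'
from h import *
np.set_printoptions(precision=2,suppress=True)
def t(n,*a,**k):
    for s in (1,-1):
        q=arm.ik(*tool(*a,s=s,**k)); print(n,s,None if q is None else np.array(q))
t('grasp',[.6083,-.2489,0],-2.742); t('grasp hi',[.6083,-.2489,.15],-2.742)
t('in',tr(-.035,0,.007),TYAW); t('end',tr(.053,0,.007),TYAW)
for p in(-.2,-.35,-.5): t('back%g'%p,tr(.03,0,.03),TYAW,p); t('high%g'%p,tr(0,0,.12),TYAW,p)
for yaw in (TYAW,3.14,2.9,-2.4,-1.57,1.57):
  for p in (-.35,.3,.6):
    d=np.array([np.cos(yaw),np.sin(yaw)]); o=np.r_[DISH-d*.045,.08]; t('pour%.2f %g'%(yaw,p),o,yaw,p)
E
```

```text
grasp 1 [-0.19  1.08  1.13  1.47 -1.    1.24 -1.68]
grasp -1 [ 0.12  0.83  0.37  1.45 -0.34  0.92  0.98]
grasp hi 1 [-0.17  0.89  1.13  1.3  -0.79  1.42 -1.83]
grasp hi -1 [-0.    0.73  0.64  1.29 -0.44  1.25  1.05]
in 1 [-0.22  0.93  1.13  1.84 -0.98  1.06 -1.6 ]
in -1 [ 0.09  0.69  0.48  1.83 -0.45  0.74  1.05]
end 1 [-0.16  0.86  1.13  2.02 -0.99  0.96 -1.41]
end -1 [ 0.23  0.59  0.4   2.01 -0.39  0.61  1.11]
back-0.2 1 [-0.23  0.93  1.13  1.8  -0.74  1.11 -1.75]
back-0.2 -1 [-0.    0.72  0.63  1.79 -0.33  0.91  0.98]
high-0.2 1 [-0.24  0.82  1.13  1.64 -0.58  1.27 -1.91]
high-0.2 -1 [-0.06  0.65  0.7   1.63 -0.29  1.15  0.93]
back-0.35 1 [-0.24  1.02  1.13  1.68 -0.65  1.22 -1.87]
back-0.35 -1 [ 0.03  0.78  0.5   1.67 -0.15  1.04  0.77]
high-0.35 1 [-0.24  0.92  1.13  1.52 -0.52  1.39 -1.99]
high-0.35 -1 [-0.01  0.72  0.56  1.51 -0.14  1.27  0.77]
back-0.5 1 [-0.24  1.12  1.13  1.56 -0.57  1.34 -1.96]
back-0.5 -1 [ 0.03  0.87  0.46  1.55 -0.06  1.19  0.68]
high-0.5 1 [-0.24  1.01  1.13  1.4  -0.46  1.51 -2.04]
high-0.5 -1 [ 0.    0.81  0.51  1.39 -0.06  1.42  0.69]
pour-2.91 -0.3
[... 1235 characters left out ...]
.65  0.86  1.98 -0.19  0.8  -1.67]
pour-1.57 -0.35 -1 [-0.54  0.51  0.11  1.97  0.35  0.85  0.87]
pour-1.57 0.3 1 [-0.35  0.46  0.59  2.05 -0.72  0.91 -0.86]
pour-1.57 0.3 -1 [ 0.15  0.41 -0.12  2.03 -0.37  0.75  1.89]
pour-1.57 0.6 1 [ 0.    0.54  0.44  2.02 -0.88  1.12 -0.56]
pour-1.57 0.6 -1 [ 0.62  0.54 -0.47  2.   -0.48  0.83  2.13]
pour1.57 -0.35 1 [ 0.42  0.53  0.02  1.93 -0.42  0.89  2.31]
pour1.57 -0.35 -1 [-0.07  0.65  0.8   1.94 -0.81  1.14 -0.39]
pour1.57 0.3 1 [-0.25  0.41  0.22  2.05  0.32  0.74  1.28]
pour1.57 0.3 -1 [-0.77  0.6   1.04  2.06 -0.33  0.72 -1.15]
pour1.57 0.6 1 [-0.49  0.5   0.22  2.04  0.62  0.89  0.83]
pour1.57 0.6 -1 [-0.93  0.67  0.94  2.05  0.1   0.71 -1.74]
```

```bash
python3 - <<'E'
from h import *
p,q=tool([.6083,-.2489,.17],-2.742,s=-1)
arm.movep(p,q); print(arm.read_time(),arm.read_tool_pos())
im=wshot('pics/w1.png'); cv2.imwrite('pics/w1b.png',cv2.convertScaleAbs(cv2.resize(im,(784,588)),alpha=1.5))
E
```

```text
3.45 [ 0.6456436  -0.2321561   0.33886702]
```

View pics/w1b.png

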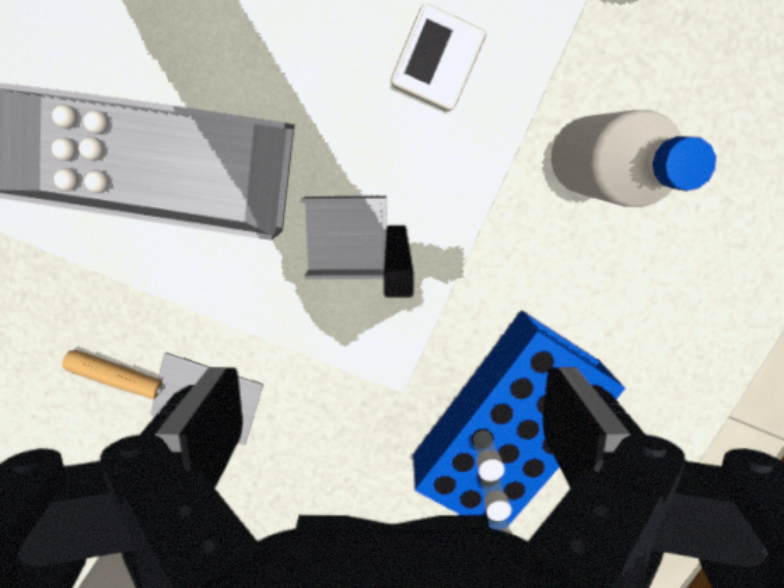

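The wrist view shows the handle's top face at (399,282) in the zoomed picture, pan rim corners at (303,198), (386,197), (306,275), (386,275), and trough corners at (294,124) and (275,238). All six balls are in the left end.

```bash
python3 - <<'E'
from h import *
np.set_printoptions(precision=4,suppress=True)
C=wcam('pics/w1.png')
W=lambda pts,z: ray(C,np.array(pts)/1.4,np.full(len(pts),z))
s=W([(303,198),(306,275),(386,275),(386,197)],.0235); print('pan',s[:,:2],s.mean(0)); m=(s[0]+s[1]-s[2]-s[3])/2; print(np.linalg.norm(m),np.linalg.norm(s[0]-s[1]),'yaw',np.arctan2(m[1],m[0]))
print('handle top',W([(399,282)],.15))
t=W([(294,124),(275,238),(0,86),(0,197)],.04); print(t)
for a,b in((0,2),(1,3)): v=t[b]-t[a]; print('tray yaw',np.arctan2(v[1],v[0]))
print('wid',np.linalg.norm(t[0]-t[1]),'center',(t[0]+t[1])/2+[.115*np.cos(-2.9125),.115*np.sin(-2.9125),0])
E
```

```text
pan [[ 0.5738 -0.2321]
 [ 0.5966 -0.2866]
 [ 0.6535 -0.2625]
 [ 0.6304 -0.2075]] [ 0.6136 -0.2472  0.0235]
0.06172848875778322 0.059093548381017234 yaw -2.73671848417167
handle top [[ 0.6498 -0.2327  0.15  ]]
[[ 0.552  -0.1841  0.04  ]
 [ 0.567  -0.2643  0.04  ]
 [ 0.3426 -0.237   0.04  ]
 [ 0.3615 -0.3153  0.04  ]]
tray yaw -2.894372420826601
tray yaw -2.8983613935571397
wid 0.08161630026565726 center [ 0.4475 -0.2503  0.04  ]
```

```bash
sed -i 's/^TRAY=.*/TRAY=np.array([.444,-.251]); TYAW=-2.898; DISH=np.array([.4555,-.0152])/' h.py; python3 - <<'E'
from h import *
np.set_printoptions(precision=3,suppress=True)
S=np.array([.613,-.248,0]); Y=-2.737
p,q=tool(S,Y,s=-1); 
arm.movep(p+[0,0,.06],q); f0=np.array(arm.read_ft_force()); arm.line_to(p,.1); print('down',arm.read_ft_force()-f0)
arm.move_gripper(0.,60); print('open',arm.read_opening(),arm.read_tool_pos(),p)
arm.line_to(p+[0,0,.065],.15); print('lift',arm.read_ft_force()-f0)
p,q=tool(tr(-.034,0,.065),TYAW,s=-1); arm.movep(p,q)
arm.line_to(p-[0,0,.04],.12); print(arm.read_ft_force()-f0, arm.read_time())
im=wshot('pics/w2.png'); cv2.imwrite('pics/w2b.png',cv2.convertScaleAbs(im,alpha=1.5))
E
```

```text
down [-0.114  0.41  -0.376]
open 0.18243449165811523 [ 0.65  -0.232  0.169] [ 0.65  -0.232  0.169]
lift [ 0.377  1.051 -0.986]
[ 0.771  1.077 -1.449] 7.0667
```

View pics/w2b.png

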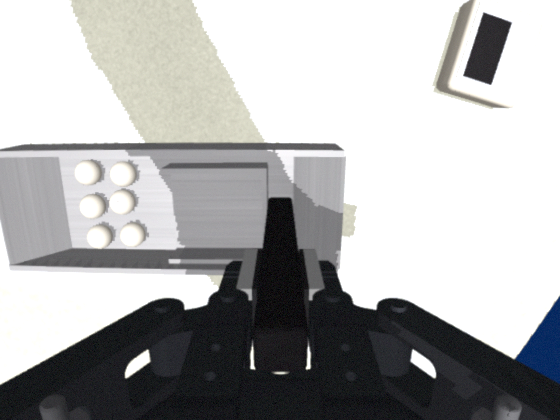

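The scoop is inside the trough mouth-first. Its walls are at rows 164 and 261, between the trough rims at rows 150 and 268. The ramp feet are at columns 66 and 295. I'll check the centring numerically before lowering.

```bash
python3 - <<'E'
from h import *
np.set_printoptions(precision=4,suppress=True)
C=wcam('pics/w2.png'); c,s=np.cos(TYAW),np.sin(TYAW)
def loc(px,z):
    X=ray(C,px,np.full(len(px),z))[:,:2]-TRAY; return X@np.array([[c,-s],[s,c]])
print('rim far/near',loc([(30,151),(310,151),(20,267),(150,271)],.04))
print('scoop wall',loc([(165,164),(268,164),(168,261),(200,262)],.025+.0235))
print('floor ends',loc([(66,200),(293,200)],.006))
E
```

```text
rim far/near [[ 0.0836 -0.0403]
 [-0.0926 -0.0388]
 [ 0.1071  0.0402]
 [ 0.013   0.0413]]
scoop wall [[-0.0064 -0.0325]
 [-0.0674 -0.0323]
 [-0.0029  0.03  ]
 [-0.0235  0.0305]]
floor ends [[ 0.0851  0.001 ]
 [-0.0838  0.0011]]
```

```bash
python3 - <<'E'
from h import *
np.set_printoptions(precision=2,suppress=True)
f0=np.array(arm.read_ft_force())
p,q=tool(tr(-.034,.001,.0075),TYAW,s=-1); arm.line_to(p,.06); print('down',arm.read_ft_force()-f0)
p,q=tool(tr(-.034,.001,.0065),TYAW,s=-1); arm.line_to(p,.03); print('down',arm.read_ft_force()-f0)
for x in (.0,.025,.038,.044,.048,.051,.053):
    p,q=tool(tr(x,.001,.0065),TYAW,s=-1); arm.line_to(p,.07); f=arm.read_ft_force()-f0; print(x,f)
    if np.linalg.norm(f[:2])>8: break
arm.pause(.3); print(arm.read_time())
im=wshot('pics/w3.png'); cv2.imwrite('pics/w3b.png',cv2.convertScaleAbs(im,alpha=1.5))
E
```

```text
down [ 0.89 -0.48 -0.37]
down [ 0.13 -0.    0.49]
0.0 [0.88 0.26 0.09]
0.025 [ 0.3  -0.93  0.18]
0.038 [ 0.36  0.78 -0.67]
0.044 [-0.07  0.01  0.1 ]
0.048 [ 1.07 -0.25 -0.69]
0.051 [0.24 0.65 0.04]
0.053 [ 0.92  0.11 -0.87]
10.5833
```

View pics/w3b.png

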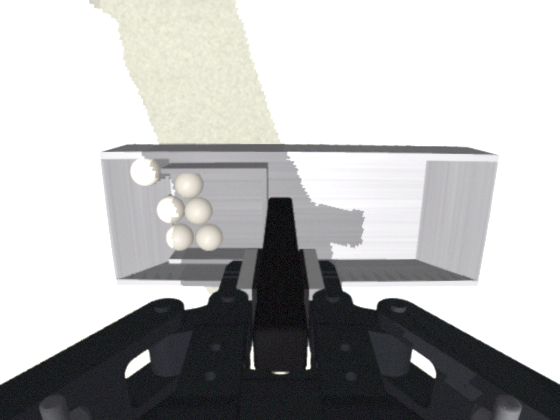

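Five balls lie on the scoop floor, at columns 172 to 210. The sixth is outside on the ramp corner at (146,171). Now I'll tilt back gently and look.

```bash
python3 - <<'E'
from h import *
np.set_printoptions(precision=2,suppress=True)
f0=np.array(arm.read_ft_force())
for a,dx,dz in ((.06,0,.0005),(.12,0,.001),(.18,-.003,.002),(.26,-.008,.003),(.33,-.012,.004)):
    piv=.053-.048+dx
    p,q=tool(tr(piv+.048*np.cos(a),.001,.0065+dz+.048*np.sin(a)),TYAW,-a,s=-1)
    arm.line_to(p,.05,ori=q); print(a,arm.read_ft_force()-f0)
arm.line_to(p+[0,0,.05],.08); arm.pause(.2); print(arm.read_time())
im=wshot('pics/w4.png'); cv2.imwrite('pics/w4b.png',cv2.convertScaleAbs(im,alpha=1.5))
E
```

```text
0.06 [ 0.44 -0.37  1.26]
0.12 [ 0.02 -0.11  0.83]
0.18 [1.71 0.5  0.51]
0.26 [-0.17 -0.06  1.44]
0.33 [-1.11  0.49  0.99]
13.6917
```

View pics/w4b.png

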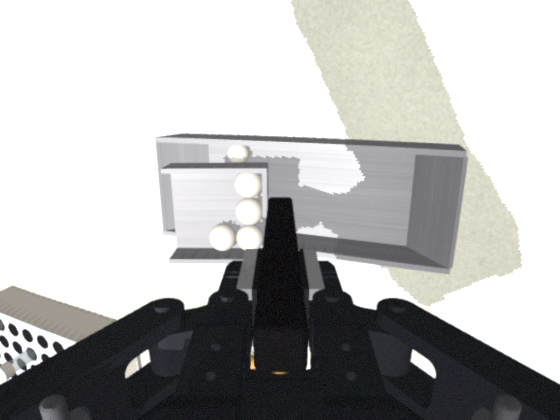

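Four balls rest at the back of the pan. One stays on the trough floor at (237,152), and the sixth isn't visible. Four is enough, so I'll carry and pour.

```bash
python3 - <<'E'
from h import *
np.set_printoptions(precision=3,suppress=True)
Y=-2.4; d=np.array([np.cos(Y),np.sin(Y)])
def lip(back,z,pitch):
    L=np.r_[DISH-back*d,z]; Rs=Rt.from_euler('ZY',[Y,pitch]).as_matrix(); return tool(L-Rs@[.032,0,0],Y,pitch,s=-1)
for a in (.1,.3,.5): print(a, arm.ik(*lip(.022,.06,a)) is not None)
p=np.array(arm.read_tool_pos()); arm.line_to(p+[0,0,.045],.12)
p,q=lip(.022,.125,-.33); arm.line_to(p,.12,ori=q); print(arm.read_time())
p,q=lip(.022,.10,-.2); arm.line_to(p,.1,ori=q)
p,q=lip(.022,.078,-.02); arm.line_to(p,.1,ori=q)
for k,a in enumerate((.05,.1,.15,.2,.26,.32,.38)):
    p,q=lip(.022,.075-.002*k,a); arm.line_to(p,.03,ori=q)
arm.pause(.6); print(arm.read_time())
p,q=lip(.022,.09,.3); arm.line_to(p,.1,ori=q)
p,q=lip(.022,.13,0); arm.line_to(p,.15,ori=q); print(arm.read_time())
im=wshot('pics/w5.png'); cv2.imwrite('pics/w5b.png',cv2.convertScaleAbs(im,alpha=1.5))
E
```

```text
0.1 True
0.3 True
0.5 True
17.15
21.9833
23.0417
```

View pics/w5b.png

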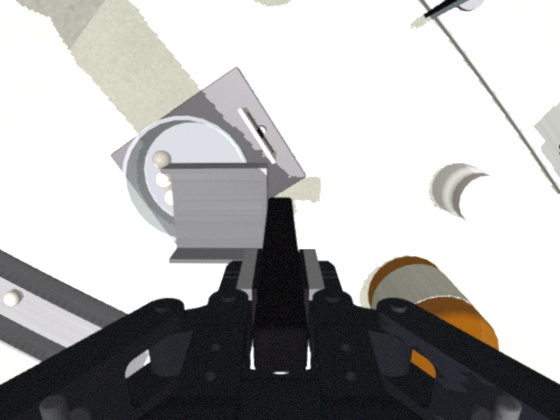

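The scoop is empty. Three balls are visible in the dish at (162,158), (163,180) and (170,198), with more hidden under the pan, and one is in the trough. Next I'll stand the scoop back on its spot and view the mirror from above.

```bash
cat >> h.py <<'E'
def down(a,s=1):
    """tool down, jaw axis at yaw a (s flips)"""
    y=s*np.array([np.cos(a),np.sin(a),0]); x=np.array([0,0,-1.]); return Rt.from_matrix(np.c_[x,y,np.cross(x,y)]).as_quat()
E
python3 - <<'E'
from h import *
np.set_printoptions(precision=3,suppress=True)
for s in (1,-1): 
  for P in ((.5,.25,.38),(.453,.297,.178),(.485,.344,.178)): print(s,arm.ik(P,down(.8,s)))
S=np.array([.613,-.248,0]); Y=-2.737
p,q=tool(S+[0,0,.13],Y,s=-1); arm.line_to(p,.2,ori=q); f0=np.array(arm.read_ft_force())
p,q=tool(S+[0,0,.003],Y,s=-1); arm.line_to(p,.12)
p,q=tool(S+[0,0,.0003],Y,s=-1); arm.line_to(p,.03); print(arm.read_ft_force()-f0)
arm.move_gripper(.7); arm.pause(.2)
arm.line_to(p+[0,0,.12],.15); print(arm.read_time())
E
```

```text
1 [-0.921  0.463  0.655  1.587 -0.297  1.193  0.594]
1 [-0.943  0.66   0.506  1.889 -0.472  0.713  0.639]
1 [-0.959  0.725  0.509  1.738 -0.467  0.802  0.574]
-1 [-1.149  0.613  1.136  1.593 -0.571  1.307 -2.27 ]
-1 [-1.29   1.003  1.286  1.898 -1.079  1.162 -1.921]
-1 [-1.28   1.054  1.279  1.747 -1.082  1.231 -2.037]
[-1.047 -0.506 -0.128]
27.875
```

```bash
python3 - <<'E'
from h import *
p=np.array(arm.read_tool_pos()); arm.line_to(p+[0,0,.07],.2)
arm.movep([.49,.24,.38],down(.8,1)); arm.pause(.2); print(arm.read_time())
im=wshot('pics/w6.png'); cv2.imwrite('pics/w6b.png',cv2.convertScaleAbs(cv2.resize(im,(784,588),interpolation=cv2.INTER_CUBIC),alpha=1.3))
cv2.imwrite('pics/top1.png',snapshot('top'))
E
```

```text
30.375
```

View pics/w6b.png

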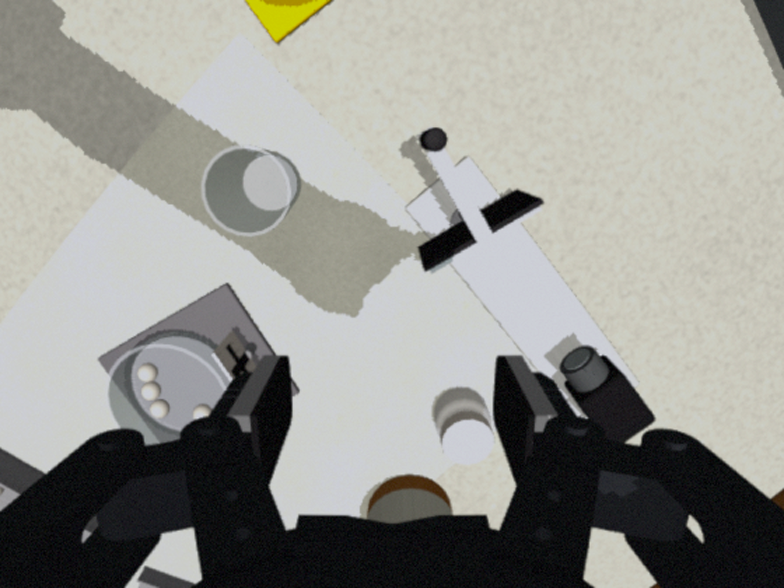

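The wrist view shows four balls in the dish at (148,372), (150,391), (160,408) and (202,413). The pin top is at (433,138), the mirror's top edge runs (424,271) to (543,202), the rail end corners are (406,208) and (468,157), and the cross is at (236,352).

```bash
python3 - <<'E'
from h import *
np.set_printoptions(precision=4,suppress=True)
C=wcam('pics/w6.png')
W=lambda pts,z: ray(C,np.array(pts)/1.4,np.full(len(pts),z))[:,:2]
pin=W([(433,138)],.15)[0]; m=W([(424,271),(543,202)],.093); print('pin',pin,'mirror',m,'wid',np.linalg.norm(m[0]-m[1]),'mid',m.mean(0))
v=m[0]-m[1]; print('mirror normal yaw',np.arctan2(v[1],v[0])+np.pi/2)
r=W([(406,208),(468,157)],.01); print('rail end',r,np.linalg.norm(r[0]-r[1])); v=r[0]-r[1]; print('rail yaw',np.arctan2(v[1],v[0])+np.pi/2)
# rail edges by profile: gradient of white vs. background is weak; fit right edge in the picture
print('marker',W([(236,352)],.05),'balls',W([(148,372),(150,391),(160,408),(202,413)],.022))
e=W([(468,157),(600,322)],.01); v=e[1]-e[0]; print('right edge yaw',np.arctan2(v[1],v[0]))
e=W([(458,272),(540,368)],.01); v=e[1]-e[0]; print('left edge',e,'yaw',np.arctan2(v[1],v[0]))
# scoop check in the after-picture
a=cv2.imread('pics/top0.png').astype(int); b=cv2.imread('pics/top1.png').astype(int)
print('scoop area diff',np.abs(a-b)[150:205,325:362].mean())
for px in [(pin[0],pin[1],.15)]: print(proj(cam('top'),px)*1.0)
cv2.imwrite('pics/cmp.png',cv2.convertScaleAbs(cv2.resize(np.hstack([b[130:310,120:400]]).astype(np.uint8),(784,504),interpolation=cv2.INTER_CUBIC),alpha=1.5))
E
```

```text
pin [0.4561 0.3046] mirror [[0.5213 0.2406]
 [0.5431 0.3336]] wid 0.09556383847332715 mid [0.5322 0.2871]
mirror normal yaw -0.2306139772960032
rail end [[0.489  0.2568]
 [0.4944 0.3234]] 0.06676063958940397
rail yaw -0.08042693416362257
marker [[0.4715 0.0736]] balls [[ 0.429  -0.0169]
 [ 0.4423 -0.0312]
 [ 0.46   -0.0384]
 [ 0.4915 -0.0126]]
right edge yaw -0.05538806260463162
left edge [[0.5614 0.2506]
 [0.6839 0.2436]] yaw -0.05770645090331377
scoop area diff 10.845700245700245
[[130.4467 265.3554]]
```

View pics/cmp.png

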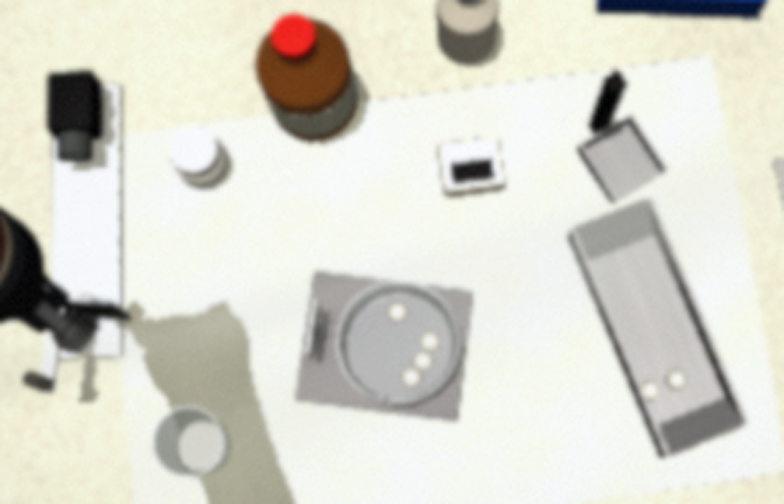

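The top view shows the scoop standing upright in its old place, four balls in the dish, two in the trough, and the other labware unmoved. I'll cross-check the axis and marker with the scene camera and the stand corners, then detect the pin from close above.

```bash
python3 - <<'E'
from h import *
np.set_printoptions(precision=4,suppress=True)
C=wcam('pics/w6.png')
W=lambda pts,z: ray(C,np.array(pts)/1.4,np.full(len(pts),z))[:,:2]
print('stand corners w',W([(228,285),(298,390),(99,358)],.008).tolist())
T=cam('top'); print('balls top',ray(T,np.array([(397,312),(429,342),(422,360),(411,377)])/2.8+[120,130],np.full(4,.022))[:,:2].tolist())
S=cam('scene'); print('scene marker',ray(S,[(333,241)],np.array([.05]))[0],'pin',ray(S,[(409,279)],np.array([.15]))[0])
arm.line_to([.456,.30,.262],.2,ori=down(.8)); arm.move_gripper(.75); arm.pause(.1)
im=wshot('pics/w7.png'); C=wcam('pics/w7.png'); uv=proj(C,[.456,.3046,.15])[0]; print('pred px',uv)
g=cv2.cvtColor(im,cv2.COLOR_BGR2GRAY); _,b=cv2.threshold(g,45,255,cv2.THRESH_BINARY_INV)
n,l,st,ce=cv2.connectedComponentsWithStats(b)
for i in range(1,n):
    if st[i,4]>100: print(st[i],ce[i],ray(C,ce[i:i+1],np.array([.15]))[0])
cv2.imwrite('pics/w7b.png',cv2.convertScaleAbs(im,alpha=1.5)); print(arm.read_time())
E
```

```text
stand corners w [[0.42704634190539054, 0.09521017205906798], [0.5414901203632883, 0.06426629311615698], [0.3856989061119581, -0.05099047834171405]]
balls top [[0.4910258957154811, -0.01319603871660563], [0.4585457803148379, -0.039343942184772863], [0.44256731035219354, -0.030518447715720622], [0.42810390004558707, -0.018140868062153995]]
scene marker [0.4819 0.0678 0.05  ] pin [0.459  0.3047 0.15  ]
pred px [286.4008 228.8334]
[276 195  25  45 905] [287.6983 217.7381] [0.4521 0.3093 0.15  ]
[    0   222   560   198 50820] [285.9402 360.8916] [0.5158 0.2466 0.15  ]
[ 283  257   49   61 1822] [301.8139 286.9676] [0.4864 0.2871 0.15  ]
31.6833
```

View pics/w7b.png

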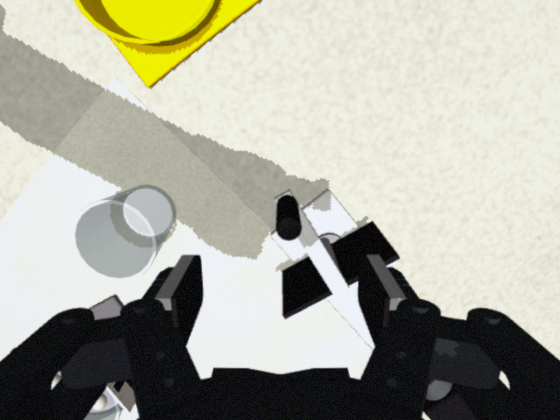

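The pin top is at (288,228), which puts it at about (0.457, 0.305) and agrees with the scene camera's (0.459, 0.305). So the axis is at about (0.5345, 0.287). With the marker at about (0.478, 0.065) and rail yaw -0.078, the goal is q ≈ 0.72. I'll grip the pin and swing it along its arc.

```bash
python3 - <<'E'
from h import *
np.set_printoptions(precision=4,suppress=True)
A=np.array([.5345,.287]); rail=-.078; M=np.array([.478,.065])
b=np.arctan2(*(M-A)[::-1]); Q=(-b-.3+rail)/2; print('q',Q)
def P(q):
    n=rail-.15-q; return np.r_[A-.08*np.array([np.cos(n),np.sin(n)]),.178], down(n+np.pi/2)
print([arm.ik(*P(q)) is not None for q in (0,.3,Q)])
p,o=P(.02); arm.movep(p+[0,0,.07],o); f0=np.array(arm.read_ft_force()); arm.line_to(p,.1); print('down',arm.read_ft_force()-f0)
arm.move_gripper(0.,30); print('opening',arm.read_opening(),'f',arm.read_ft_force()-f0)
for q in np.linspace(.02,Q,9)[1:]:
    p,o=P(q); arm.line_to(p,.06,ori=o); print(round(q,2),arm.read_ft_force()-f0,arm.read_opening())
arm.pause(.5); print(arm.read_tool_pos()-p,arm.read_ft_force()-f0,arm.read_time())
wshot('pics/w8.png'); t=snapshot('top'); s=snapshot('scene'); cv2.imwrite('pics/top2.png',t); cv2.imwrite('pics/scene2.png',s)
z=lambda im,r:cv2.convertScaleAbs(cv2.resize(im[r[0]:r[1],r[2]:r[3]],(390,390),interpolation=cv2.INTER_CUBIC),alpha=1.5)
cv2.imwrite('pics/fin.png',np.hstack([z(cv2.imread('pics/w8.png'),(0,420,70,490)),z(s,(190,380,270,460))]))
E
```

```text
q 0.72100500480001
[True, True, True]
down [0.4185 0.4766 0.6478]
opening 0.152454441529314 f [0.1568 0.6737 3.822 ]
0.11 [-0.325   0.5981  5.2156] 0.15213904182875249
0.2 [-1.0115  0.891   6.2294] 0.15173155469859168
0.28 [-1.3623  0.3972  5.0823] 0.15184008586821002
0.37 [-1.425   1.2097  6.7502] 0.15671912466216878
0.46 [-2.2566  0.9297  6.5973] 0.15607677022116911
0.55 [-0.2995  1.2873  6.9267] 0.15656545659819945
0.63 [-1.0232  0.8806  6.699 ] 0.15555055788415356
0.72 [-1.304   1.0027  6.4744] 0.15408307571828792
[-0.0003  0.      0.0004] [-2.1217  1.9027  6.1741] 36.1583
```

View pics/fin.png

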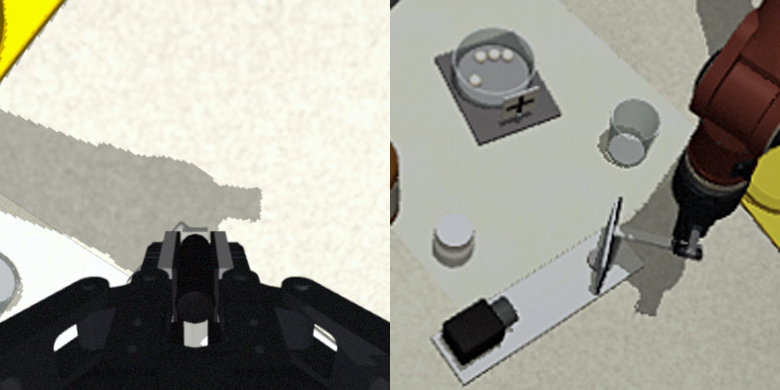

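The left panel shows the pin held between the pads. The right panel shows the mirror swung, four balls in the dish, and the cross at (521,103). As a last check, I'll ray-cast the mirror's visible top corner at (620,198), in scene pixels.

```bash
python3 - <<'E'
from h import *
np.set_printoptions(precision=4,suppress=True)
S=cam('scene'); f=lambda u,v:(270+(u-390)*190/390,190+v*190/390)
A=np.array([.5345,.287])
X=ray(S,[f(620,198)],np.array([.093]))[0]; v=A-X[:2]; print('corner',X,'dist to axis',np.linalg.norm(v),'mirror plane yaw',np.arctan2(v[1],v[0]),'normal',np.arctan2(v[1],v[0])-np.pi/2,'wanted',-.228-.721)
n=-.949; e=np.array([-np.sin(n),np.cos(n)])
for k in(-1,1):
  c=A+k*.045*e; print('model end',k,c,(proj(S,np.r_[c,.093])[0]-[270,190])*390/190+[390,0])
print('marker',ray(S,[f(521,103)],np.array([.05]))[0], arm.read_dq())
# dark profile of pixel edge in scene around mirror top
E
```

```text
corner [0.4951 0.2628 0.093 ] dist to axis 0.04624450749430138 mirror plane yaw 0.5496403039099844 normal -1.0211560228849121 wanted -0.949
model end -1 [0.4979 0.2608] [617.1219 198.1075]
model end 1 [0.5711 0.3132] [602.9224 264.2354]
marker [0.4784 0.0672 0.05  ] [-0.      0.0005  0.0009  0.0002  0.0008  0.0018 -0.0013]
```

The model corner agrees with the seen one to about 3 mm, which the back plate's thickness would explain. The scene marker of (0.478, 0.067) also matches the value I used. Handing in.

```bash
python3 -c "
from h import *
print(ticket.finish_job())"
```

```text
the job is handed in; nothing more can be done
None
```

The job is handed in at about 36 s of the 72 s allowed, with every part done. No verdict was reported.

- **Balls:** I scooped four balls out of the trough and poured them into the dish. The wrist, top and scene pictures all show four in the dish. The other two stayed in the trough, and none were spilled or touched by the fingers.
- **Scoop:** it stands upright and released on its old spot, seen in the top picture after I let go.
- **Mirror:** I gripped the pin (the jaws stopped at about 13 mm, matching its 14 mm thickness) and swung the mirror to q ≈ 0.72 rad. The arm was at rest and still gripping when I handed in.
- **Other labware:** it looked unmoved in the top picture after the scoop was put back. I made no separate check after the mirror swing.

**Checks that disagreed:**
- The marker's position differed by up to about 10 mm between views before I averaged it. The last scene view matched the value I used to about 2 mm.
- Rail direction estimates differed by about 0.02 rad.
- The mirror's visible corner, read directly, gave an angle 0.07 rad off. The back plate's thickness accounts for that, since the corner itself was only about 3 mm from where it should be.

I estimate the sight line's sideways error at about 10 mm, inside the 21 mm limit, though I couldn't measure it directly.

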